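# Edge the steel mixing slab out of its dock and lay it on the mixing stand

### The job

The polished steel mixing slab lies sunk between the rails of its blue dock: press lightly on its top with the fingertips and slide it out over the dock's open end until about a third of its length overhangs, without tipping it off. Press only as hard as the sliding needs, as the dock's thin floor cracks easily; then take the fingers off, pinch the overhanging end by its two long sides, lift the slab clear and lay it gently on the green top of the mixing stand, flat, centred, its length along the stand's length, and let go. Leave the jar, bowl and syringe alone.

Things in the scene. Friction and masses are not known exactly. Their poses are not given: they have to be found in the camera images.
- slab: Polished steel mixing slab, a smooth plate 130 (x) x 60 (y) x 8 (z) mm, 390 to 640 g. Origin: centre of the underside; x along its length, its -x end is the front, towards the dock's open end; z out of its top face. It lies loose; friction on the dock is about 0.2, fingertips grip it about twice as well, so some 5 to 10 N of pressure is needed before it follows them.
- slab_front (a point): Centre of the slab's front (-x) end face, 65 mm from the slab's middle, at half its thickness.
- dock: Fixed blue trough on a grey foot, 150 (x) x 81 (y) mm, about 75 mm tall. Origin: centre of its underside, on the table; z up; open end -x, closed end +x. Two side rails, 67 mm apart inside, 7 mm thick, run its whole length, 10 mm above the floor (2 mm above the slab's top), so the slab's sides cannot be gripped inside. Back wall 16 mm above the floor. Over 22 N from the slab, its weight included, cracks it.
- dock_edge (a point): Middle of the top edge of the dock's floor at its open end, 75 mm from the floor's middle, 65 mm above the table; axes as the dock (+x points into the dock). Beyond it is free space down to the table. The slab tips off by itself once it overhangs by more than 65 mm.
- stand: Fixed mixing stand: a steel foot 110 x 90 x 10 mm, a narrow dark column and a level green top 80 (x) x 50 (y) mm, which is 8 mm thick. Origin: centre of the underside; x along its length. Over 22 N from the slab, its weight included, damages it.
- stand_top (a point): Centre of the green top face of the stand, 50 mm above the table, axes as the stand. The slab overhangs it by 25 mm at each end and 5 mm at each side when it lies centred; either end may point either way.
- jar: Bystander: amber jar with white cap, 56 mm across, 75 mm tall; origin at the centre of its underside. Stands beyond the work.
- bowl: Bystander: red mixing bowl, 116 mm across, 62 mm tall; origin at the centre of its underside.
- syringe: Bystander: white syringe with black plunger lying on the table, about 140 mm long, 36 mm wide, 26 mm tall; origin under its middle.
- dock_floor (a point): Middle of the dock's flat floor, 60 mm above the table; axes as the dock. The floor slopes by 4 degrees (0.07 rad), rising towards the open end; the inner face of the back wall is 69 mm from here. At the start the slab lies on the floor, its front 6 to 14 mm inside the open end.
Mind the look-alikes: they are no part of the job. Of the things like the stand, leave any that is purple; of the rest the smaller one is meant.

How it is judged:
On the way, in this order (a step that is already met when the one before it is completed fails the run):
1. the slab, still lying on the dock, overhangs the open end by 25 to 60 mm, with no finger on it (x of slab_front in the frame of dock_edge between -0.06 and -0.025 m and contact force between slab and dock above 0.5 N and contact force between the fingers and slab below 0.1 N and linear speed of slab below 0.02 m/s), for 0.2 s.
2. the slab is held by the fingers, clear of the dock (contact force between the fingers and slab above 2 N and contact force between slab and dock below 0.01 N and height (world z) of slab above 0.075 m), for 0.2 s.
At the end, for the whole second after the job is handed in: The slab lies flat and still on the green top of the stand, its middle within 15 mm of the top's centre, its length within 10 degrees (0.17 rad) of the stand's, right side up, touched by nothing else (horizontal distance between slab and stand_top below 0.015 m and height (world z) of slab between 0.047 and 0.053 m and angle between slab's own z axis and vertical below 0.05 rad and angle between the x axis of slab and the x axis of stand, either way round below 0.17 rad and contact force between slab and stand above 0.3 N and linear speed of slab below 0.01 m/s and contact force between the fingers and slab below 0.01 N).
It fails at once if the slab is pressed on or knocked against the dock with more than 22 N (not counted while it is being gripped) (contact force between slab and dock above 22 N and contact force between the fingers and slab below 40 N).
It fails at once if the slab is pressed on or dropped onto the stand with more than 22 N (contact force between slab and stand above 22 N).
It fails at once if the slab falls below the stand's height (height (world z) of slab below 0.04 m).
It fails at once if the jar, bowl or syringe is moved by more than 20 mm (distance of any of jar, bowl, syringe from where it was at the start of the episode above 0.02 m).
It also fails if it takes over 72 s, if anything falls off the work surface, if the arm or the gripper's body presses on something with over 40 N, if the wrist force passes 120 N, or if a joint passes its speed limit or range.

### The arm

A 7-joint arm with a two-finger parallel gripper is mounted at the origin on the work surface. World frame = base frame: x ahead of the robot, y to its left, z up, the work surface at z = 0. Lengths are in m, angles in rad, forces in N, time in s.
With the tool pointing down it reaches from about 0.35 to 0.9 m from the base axis. Payload 19.9 kg.
Tool frame: the origin (TCP) lies midway between the tips of the shut fingers; the grasp point (between the pads) lies 19 mm behind it (manip.grip_point_offset is the distance from the TCP to the grasp point, in m); z points along the fingers, x is the direction in which the jaws open and shut, and the axes are right-handed (so a half turn about z gives the same grasp; the last joint's range is limited). The gripper opens to 85 mm and grips with 20 to 120 N. Pads are 22 mm wide; open, the fingers measure 114 mm over their backs; the gripper's body (76 mm by 85 mm) begins 54 mm behind the grasp point. The pads swing forward as they close: fully open they stand 13 mm farther back than shut.
Start: joints at [-1.371, 0.417, -0.01, 1.614, 0.005, 1.111, -0.053], TCP at [0.15, 0.607, 0.231] pointing down, gripper open.
Joint ranges: [-2.81, 2.81], [-0.39, 2.02], [-1.27, 1.25], [0.06, 2.57], [-1.19, 4.33], [0.19, 2], [-2.82, 2.82]. Speed limits (rad/s): [1.89, 1.89, 2.39, 2.39, 3.01, 3.01, 3.01].

### API

Orientations are given as a rotation vector (axis times angle).
In Python, from plant import manip gives the robot as it stands.
- The arm moves only by the tool step_arm, never from a script. Its argument "deltas" is a list of rows, each a list of 3 entries, a list of its own where there are three numbers: the shift along the tool's x, y, z in cm, then the turn about the tool's z in rad, then the finger opening in cm, from 0 to 8.54. In form: [[[tx, ty, tz], turn, hand], ...]. A call has exactly 10 rows; each row is the pose to reach, as a shift and turn from the pose measured when the call began, along the tool's axes at that moment; what a row does not reach only later rows make up. A row lasts 1/12 s, in which the tool goes at most 41.7 mm and 7.16 degrees, less where a joint would pass 70% of its speed; a pose out of reach is approached as far as the arm can. A call with a gripper value outside its range is refused whole. The fingers move at their own pace and stop on an object; "squeeze" is the grip in N (left out, the last holds). Time passes only in rows, so rows that repeat a pose let the fingers close, or fill a call up. It gives the time, the measured TCP pose, the force and the opening at its end, in the units of the state.
- manip.get_state(): the state, without advancing time (a new reading comes with each control period).
- manip.get_image(name): name is "scene" or "top"; returns (picture, depth): 420x560x3 uint8, red, green, blue; 420x560 float32, m along the optical axis (not along the pixel's ray), 0 where there is no reading.
- manip.camera_info(name): a dict with "mtx" (3x3 intrinsics, pixels), "k1" (the pictures are not rectified: a ray, as slopes to the right and down, at radius r is drawn at 1 + k1 r^2 times it, then the intrinsics apply), "cam_to_world" (4x4, takes a point from camera to world coordinates). Camera axes: x right, y down, z forward; pixel columns grow to the right and rows downward; lengths in m; the calibration is good to about 2 mm. A picture is of the moment at which its call begins. camera_info takes no time and is no camera call.
- manip.close_job(): hands the job in, once; it reports no verdict.
Trained networks look in the newest picture that a camera, given by its name, has taken for a name from the list of things; names that differ only in an ending like _2 or _b are one class to them, and where a whole thing is asked for, a point or a joint stands for the part that bears it (a point fixed in the world has none). Each returns a list of dicts, best first, with "score" (0 to 1); they miss things now and then, are a little off and sometimes report something else, mostly with a low value. They report only what shows in the picture. A call takes as long as a camera call. They do not tell look-alikes from the thing itself.
- manip.boxes_of(query, camera): "at" ([x, y, z] in m, in the coordinates of the camera as it stood for that picture, good to about 4 mm: the middle of the surface that is visible of it).
The state is a dict: "time_s": time; "q": joint angles; "dq": joint speeds; "effort": joint torques, N m; "tool_pos": TCP position; "orientation": TCP orientation; "force": force on the tool from outside, world axes, zero at the start; "ft_torque": the same for the moment, N m; "finger_gap": finger opening in m.
Only numpy, scipy, OpenCV 4.12 (cv2) and the standard library are available. Lean on these libraries where they do the work, as an engineer would, in place of code of your own. Each camera call takes 0.05 s, during which the arm holds its last target.

## Working session

There is one attempt and no reset: what is moved stays moved. The work goes in short steps, Python scripts to look and compute and a tool call to move; the robot and the scene stay as the last step left them, time stands still between calls to the robot, and variables do not carry over. Pictures are saved under pics/ and viewed, and the job is handed in when it is done.

Besides the shell and the picture viewer there is one more tool, called after ">>>" as a command line: name --argument value ..., lists and objects as JSON in quotes. step_arm: Moves the arm, as the interface text tells. Its arguments: {"type":"object","properties":{"deltas":{"type":"array","items":{"type":"array"}},"squeeze":{"type":"number"}},"required":["deltas"]}

```bash
mkdir -p pics; ls; cat > h.py <<'E'
import numpy as np, cv2
from plant import manip
from scipy.spatial.transform import Rotation as R
def shot(name,fn):
    im,d=manip.get_image(name); cv2.imwrite('pics/'+fn+'.png',im[:,:,::-1]); np.save('pics/'+fn+'_d.npy',d); return im,d
def cloud(name,d):
    c=manip.camera_info(name);K=np.array(c['mtx']);k1=c['k1'];T=np.array(c['cam_to_world'])
    v,u=np.indices(d.shape)
    xd=(u-K[0,2])/K[0,0];yd=(v-K[1,2])/K[1,1]
    x,y=xd.copy(),yd.copy()
    for _ in range(20):
        f=1+k1*(x*x+y*y);x=xd/f;y=yd/f
    P=np.stack([x*d,y*d,d],-1)
    W=P@T[:3,:3].T+T[:3,3]
    W[d<=0]=np.nan
    return W
def w(name,p):
    T=np.array(manip.camera_info(name)['cam_to_world']);return T[:3,:3]@np.array(p)+T[:3,3]
E
python3 - <<'E'
from h import *
np.set_printoptions(precision=4,suppress=True)
s=manip.get_state();print(s)
for c in('scene','top'):
    shot(c,c+'0');print(c,manip.camera_info(c))
    for n in('slab','dock','stand','jar','bowl','syringe'):
        print(n,[(np.round(w(c,b['at']),4),round(b['score'],2)) for b in manip.boxes_of(n,c)])
E
```

```text
pics
{'time_s': 0.0, 'q': array([-1.3705,  0.418 , -0.0104,  1.6142,  0.0047,  1.1107, -0.053 ]), 'dq': array([ 0.0007, -0.0003, -0.0013, -0.0016, -0.0016,  0.001 ,  0.0005]), 'effort': array([  0.0007, -86.4418,   0.6797, -43.4894,   0.0193,   0.0074,
         0.    ]), 'tool_pos': array([0.1495, 0.6065, 0.2306]), 'orientation': array([ 2.4724,  1.9369, -0.0015]), 'force': array([0.3972, 0.9782, 0.3853]), 'ft_torque': array([-0.0322,  0.017 ,  0.0342]), 'finger_gap': 0.08536447761589429}
scene {'mtx': array([[543.6875,   0.    , 283.0021],
       [  0.    , 543.6875, 215.1825],
       [  0.    ,   0.    ,   1.    ]]), 'k1': -0.19049959132378388, 'cam_to_world': array([[ 0.8398,  0.2957, -0.4553,  1.1248],
       [ 0.5423, -0.4947,  0.6791, -0.9086],
       [-0.0244, -0.8172, -0.5758,  0.7738],
       [ 0.    ,  0.    ,  0.    ,  1.    ]])}
slab [(array([0.5649, 0.194 , 0.0666]), 0.56)]
dock [(array([0.584, 0.165, 0.043]), 0.64)]
stand [(array([ 0.3657, -0.2222,  0.0164]), 0.92), (array([ 0.5284, -0.4044,  0.0092]), 0.89), (array([ 0.5638, -0.2288,  0.0087]), 0.59)]
jar [(array([ 0.7
[... 298 characters left out ...]
    ]]), 'k1': -0.07847106481873245, 'cam_to_world': array([[ 0.0255, -0.9957,  0.0895,  0.4418],
       [-0.9996, -0.0246,  0.0105, -0.0782],
       [-0.0083, -0.0898, -0.9959,  1.3194],
       [ 0.    ,  0.    ,  0.    ,  1.    ]])}
slab [(array([0.5688, 0.1945, 0.0704]), 0.85), (array([0.5758, 0.1832, 0.0655]), 0.28)]
dock [(array([0.5777, 0.1913, 0.0646]), 0.91), (array([ 0.5449, -0.2145,  0.0076]), 0.23)]
stand [(array([ 0.509 , -0.3769,  0.01  ]), 0.94), (array([ 0.3464, -0.1941,  0.0158]), 0.64), (array([ 0.5479, -0.2093,  0.0087]), 0.57)]
jar [(array([ 0.7648, -0.0035,  0.0765]), 0.75)]
bowl [(array([0.7977, 0.2063, 0.0248]), 0.6)]
syringe [(array([ 0.7623, -0.2128,  0.0209]), 0.58)]
```

View pics/scene0.png

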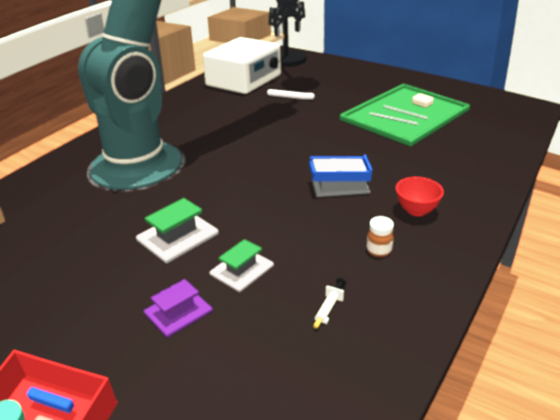

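View pics/top0.png

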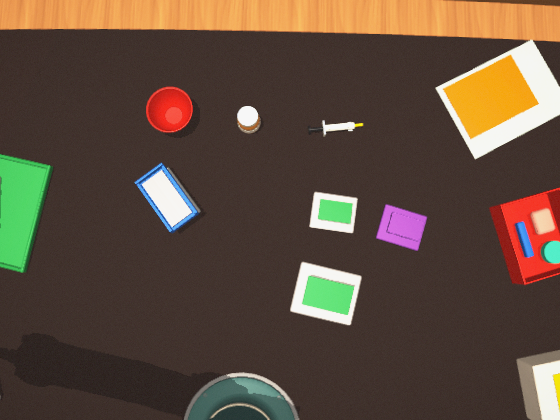

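The scene view shows the blue dock with the slab at (341,168), the small green stand at (241,258), the larger green one at (175,225) and the purple one at (178,305). In the top view the dock is at (167,197) and the small green stand at (335,211).

```bash
python3 - <<'E'
from h import *
np.set_printoptions(precision=4,suppress=True)
for c in('top','scene'):
    im=cv2.imread(f'pics/{c}0.png')[:,:,::-1];W=cloud(c,np.load(f'pics/{c}0_d.npy'))
    hsv=cv2.cvtColor(np.ascontiguousarray(im),cv2.COLOR_RGB2HSV);h,s,v=[hsv[...,i].astype(int) for i in range(3)]
    xy=W[...,:2]
    near=lambda p,r:np.linalg.norm(xy-np.array(p),axis=-1)<r
    def rect(m,n):
        P=W[m]; r=cv2.minAreaRect((P[:,:2]*1000).astype(np.float32)); print(c,n,m.sum(),'rect mm',np.round(r[0],1),np.round(r[1],1),'ang',round(r[2],1),'z med',np.round(np.median(P[:,2])*1000,1)); return P
    rect((h>45)&(h<75)&(s>120)&near((.548,-.209),.09)&(W[...,2]>.035),'greentop')
    rect((s<60)&(v>140)&near((.548,-.209),.12)&(W[...,2]<.03),'foot')
    P=rect((s<60)&(v>140)&near((.57,.193),.12)&(W[...,2]>.05),'slab')
    A=np.c_[P[:,:2]-P[:,:2].mean(0),np.ones(len(P))];k=np.linalg.lstsq(A,P[:,2],rcond=None)[0];print('plane',k,'mean',P[:,:2].mean(0))
    P=rect((h>100)&(h<120)&(s>120)&near((.57,.193),.12)&(W[...,2]>.05),'blue')
    hi=P[P[:,2]>.0745];print('high blue mean',hi.mean(0),len(hi),np.percentile(P[:,2],[5,50,95,99]))
im=cv2.imread('pics/top0.png');cv2.imwrite('pics/zt.png',cv2.resize(im[140:260,110:230],None,fx=5,fy=5,interpolation=2))
im=cv2.imread('pics/scene0.png');cv2.imwrite('pics/zs.png',cv2.resize(im[130:220,280:400],None,fx=6,fy=6,interpolation=2))
E
```

```text
top greentop 618 rect mm [ 548.9 -215.1] [77.5 47.5] ang 83.3 z med 50.7
top foot 916 rect mm [ 549.7 -216.2] [112.3  92.4] ang 83.2 z med 10.2
top slab 1320 rect mm [569.2 193.3] [132.8  60.4] ang 37.7 z med 68.6
plane [-0.0594 -0.0395  0.0685] mean [0.568  0.1922]
top blue 806 rect mm [570.1 194.6] [154.3  82.3] ang 38.1 z med 67.6
high blue mean [0.5445 0.1726 0.0761] 75 [0.0559 0.0676 0.0756 0.0779]
scene greentop 613 rect mm [ 548.8 -217.5] [82.7 54.6] ang 82.9 z med 48.5
scene foot 938 rect mm [ 543.3 -211. ] [123.9 106.1] ang 83.7 z med 9.1
scene slab 599 rect mm [569.  193.4] [137.5  71.8] ang 40.2 z med 67.2
plane [-0.0494 -0.0512  0.0671] mean [0.5667 0.1916]
scene blue 578 rect mm [569.7 190.2] [153.5  89.5] ang 37.3 z med 62.5
high blue mean [0.5148 0.1604 0.0751] 6 [0.0517 0.0625 0.0721 0.0743]
```

View pics/zt.png

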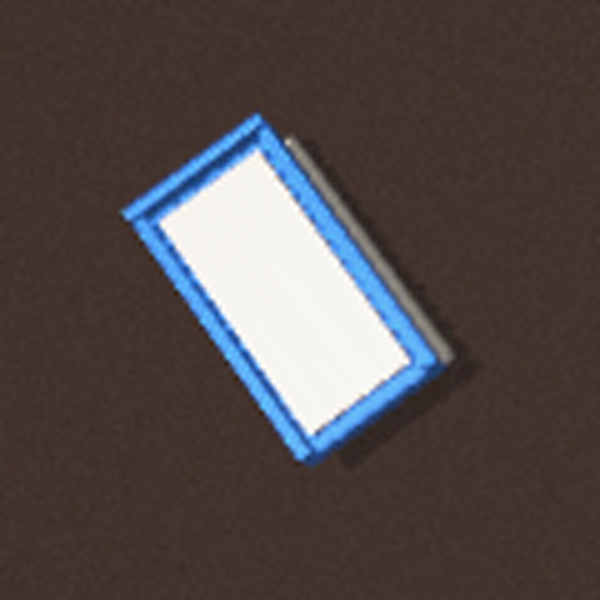

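View pics/zs.png

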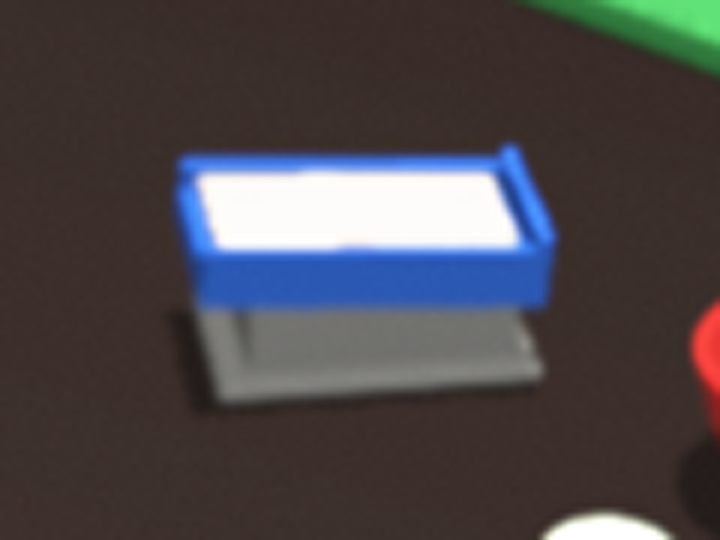

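```bash
cat >> h.py <<'E'
def go(p,yaw_deg):
    s=manip.get_state();M=R.from_rotvec(s['orientation']).as_matrix()
    d=M.T@(np.array(p)-s['tool_pos'])*100
    yaw=np.degrees(np.arctan2(M[1,0],M[0,0]))
    t=-np.radians(yaw_deg-yaw)
    t=(t+np.pi)%(2*np.pi)-np.pi
    print('shift cm',np.round(d,3),'turn',round(t,4),'| yaw',round(yaw,2),'tilt z',np.round(M[:,2],4),'pos',np.round(s['tool_pos'],4),'F',np.round(s['force'],2),'gap',round(s['finger_gap'],4),'t',round(s['time_s'],2))
E
python3 -c "
from h import *
go((.585,.206,.14),-52)"
```

```text
shift cm [-28.491  51.867   9.131] turn 2.2366 | yaw 76.15 tilt z [ 0. -0. -1.] pos [0.1496 0.6068 0.2313] F [ 0.66 -0.89  0.21] gap 0.0853 t 0.7
```

>>> step_arm --deltas '[[[-2,3.6,0],0.12,0],[[-4,7.2,0],0.24,0],[[-6,10.8,0],0.36,0],[[-8,14.4,0],0.48,0],[[-10,18,0],0.6,0],[[-12,21.6,0],0.72,0],[[-14,25.2,0],0.84,0],[[-16,28.8,0],0.96,0],[[-18,32.4,0],1.08,0],[[-20,36,0],1.2,0]]' --squeeze 20

```text
time_s: 1.53
tool_pos: [0.4524, 0.3249, 0.2316]
orientation: [-3.135, -0.193, -0.001]
force: [0.8, 0.6, -0.1]
finger_gap: -0.0002
```

```bash
python3 -c "
from h import *
go((.585,.206,.12),-52)"
```

```text
shift cm [11.688 13.432 11.163] turn 1.0308 | yaw 7.06 tilt z [ 4.e-04  5.e-04 -1.e+00] pos [0.4524 0.3249 0.2316] F [ 0.76  0.61 -0.12] gap -0.0002 t 1.53
```

>>> step_arm --deltas '[[[2,2.2,1],0.12,0],[[4,4.5,2],0.24,0],[[6,6.8,4],0.36,0],[[8,9,6],0.48,0],[[10,11.2,8],0.6,0],[[11.69,13.43,10],0.72,0],[[11.69,13.43,11.16],0.84,0],[[11.69,13.43,11.16],0.96,0],[[11.69,13.43,11.16],1.031,0],[[11.69,13.43,11.16],1.031,0]]'

```text
time_s: 2.37
tool_pos: [0.585, 0.206, 0.1196]
orientation: [2.821, -1.383, 0.0]
force: [-0.0, 0.2, 0.0]
finger_gap: -0.0001
```

```bash
python3 - <<'E'
from h import *
go((.585,.206,.075),-52)
shot('top','t1');shot('scene','s1')
for c,n in(('top','t1'),('scene','s1')):
    im=cv2.imread(f'pics/{n}.png');cv2.imwrite(f'pics/z{n}.png',cv2.resize(im[130:260,110:260] if c=='top' else im[60:220,260:420],None,fx=4,fy=4,interpolation=2))
E
```

```text
shift cm [ 1.000e-03 -3.000e-03  4.463e+00] turn -0.0039 | yaw -52.22 tilt z [-0.e+00 -1.e-04 -1.e+00] pos [0.585  0.206  0.1196] F [-0.02  0.2   0.02] gap -0.0001 t 2.37
```

View pics/zs1.png

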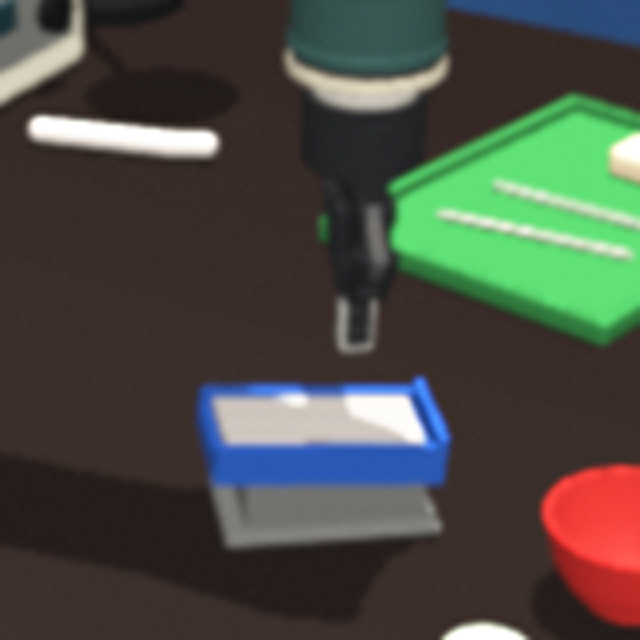

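View pics/zt1.png

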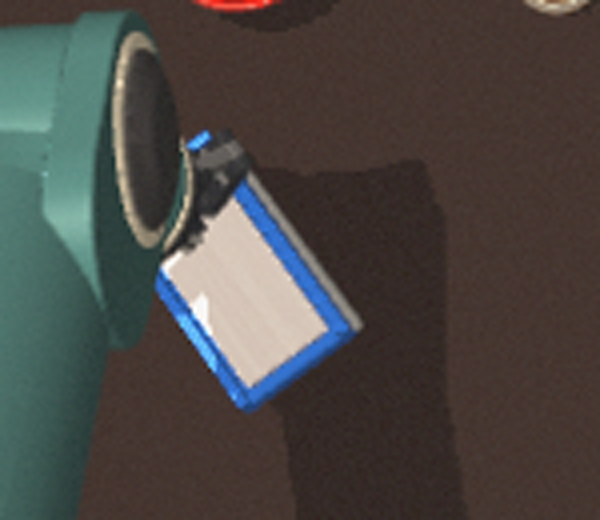

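The scene zoom shows the shut fingertips at (355,345), above the slab's rear half. The slab is still in the dock, with the back wall on the right.

>>> step_arm --deltas '[[[0,0,1],0,0],[[0,0,2],0,0],[[0,0,3],0,0],[[0,0,3.8],0,0],[[0,0,4.4],0,0],[[0,0,4.7],0,0],[[0,0,4.85],0,0],[[0,0,4.9],0,0],[[0,0,4.9],0,0],[[0,0,4.9],0,0]]'

```text
time_s: 3.3
tool_pos: [0.5852, 0.2063, 0.0714]
orientation: [-2.825, 1.372, -0.001]
force: [-0.6, -0.6, 0.7]
finger_gap: -0.0002
```

>>> step_arm --deltas '[[[0,0,0.03],0,0],[[0,0,0.06],0,0],[[0,0,0.09],0,0],[[0,0,0.12],0,0],[[0,0,0.15],0,0],[[0,0,0.18],0,0],[[0,0,0.21],0,0],[[0,0,0.24],0,0],[[0,0,0.27],0,0],[[0,0,0.3],0,0]]'

```text
time_s: 4.13
tool_pos: [0.5853, 0.2064, 0.0684]
orientation: [-2.825, 1.372, -0.001]
force: [0.4, -0.1, -0.3]
finger_gap: -0.0005
```

>>> step_arm --deltas '[[[0,0,0.01],0,0],[[0,0,0.02],0,0],[[0,0,0.03],0,0],[[0,0,0.04],0,0],[[0,0,0.05],0,0],[[0,0,0.06],0,0],[[0,0,0.07],0,0],[[0,0,0.08],0,0],[[0,0,0.08],0,0],[[0,0,0.08],0,0]]'

```text
time_s: 4.97
tool_pos: [0.5853, 0.2064, 0.0676]
orientation: [-2.825, 1.372, -0.001]
force: [0.7, -0.4, -0.2]
finger_gap: 0.0
```

>>> step_arm --deltas '[[[0,0,0.01],0,0],[[0,0,0.02],0,0],[[0,0,0.03],0,0],[[0,0,0.04],0,0],[[0,0,0.05],0,0],[[0,0,0.06],0,0],[[0,0,0.06],0,0],[[0,0,0.06],0,0],[[0,0,0.06],0,0],[[0,0,0.06],0,0]]'

```text
time_s: 5.8
tool_pos: [0.5854, 0.2064, 0.0672]
orientation: [-2.825, 1.372, -0.001]
force: [-0.9, 0.6, 5.2]
finger_gap: 0.0001
```

>>> step_arm --deltas '[[[0,0,0.02],0,0],[[0,0,0.02],0,0],[[0,0,0.03],0,0],[[0,0,0.03],0,0],[[0,0,0.03],0,0],[[0,0,0.03],0,0],[[0,0,0.03],0,0],[[0,0,0.03],0,0],[[0,0,0.03],0,0],[[0,0,0.03],0,0]]'

```text
time_s: 6.63
tool_pos: [0.5856, 0.2064, 0.0671]
orientation: [-2.824, 1.372, -0.002]
force: [-1.0, 0.5, 6.5]
finger_gap: 0.0
```

```bash
python3 -c "
from h import *
go((.585,.206,.067),-52)
print(manip.get_state())"
```

```text
shift cm [-0.001  0.07   0.01 ] turn 0.0032 | yaw -51.82 tilt z [ 0.0016  0.001  -1.    ] pos [0.5856 0.2064 0.0671] F [-1.    0.49  6.54] gap 0.0 t 6.63
{'time_s': 6.6333, 'q': array([-0.7831176 ,  0.66709487,  0.5425407 ,  1.75857749, -0.4444719 ,
        0.8386649 , -0.93759889]), 'dq': array([-0.00092668,  0.00058202,  0.00033744, -0.00033094,  0.00094625,
        0.0008927 ,  0.00170941]), 'effort': array([ 1.54518723e-01, -8.75492907e+01,  1.55871195e+01, -3.12993479e+01,
       -2.87030503e-02, -4.03759070e-01,  4.73894732e-03]), 'tool_pos': array([0.58555438, 0.20642745, 0.06710328]), 'orientation': array([-2.82438482e+00,  1.37200066e+00, -1.65660977e-03]), 'force': array([-1.00263891,  0.49054057,  6.54198539]), 'ft_torque': array([-0.04071478,  0.29694832, -0.00762751]), 'finger_gap': 3.908329167055695e-05}
```

>>> step_arm --deltas '[[[0,0,0.03],0,0],[[0,0,0.035],0,0],[[0,0.1,0.03],0,0],[[0,0.25,0.02],0,0],[[0,0.4,0.01],0,0],[[0,0.55,-0.001],0,0],[[0,0.7,-0.012],0,0],[[0,0.85,-0.022],0,0],[[0,0.95,-0.029],0,0],[[0,1.0,-0.033],0,0]]'

```text
time_s: 7.47
tool_pos: [0.5782, 0.2004, 0.0678]
orientation: [-2.823, 1.372, -0.003]
force: [1.2, 1.2, 5.3]
finger_gap: -0.0002
```

```bash
python3 - <<'E'
from h import *
go((.585,.206,.067),-52)
shot('top','t2');shot('scene','s2')
for c,n in(('top','t2'),('scene','s2')):
    im=cv2.imread(f'pics/{n}.png');cv2.imwrite(f'pics/z{n}.png',cv2.resize(im[130:260,110:260] if c=='top' else im[60:220,260:420],None,fx=4,fy=4,interpolation=2))
go((.585,.206,.067),-52)
E
```

```text
shift cm [-0.016 -0.879  0.086] turn 0.0032 | yaw -51.82 tilt z [ 0.0029  0.0016 -1.    ] pos [0.5782 0.2004 0.0678] F [1.18 1.22 5.26] gap -0.0002 t 7.47
shift cm [-0.014 -0.881  0.083] turn 0.0032 | yaw -51.82 tilt z [ 0.0028  0.0015 -1.    ] pos [0.5782 0.2004 0.0678] F [0.99 1.03 6.06] gap 0.0 t 7.57
```

View pics/zt2.png

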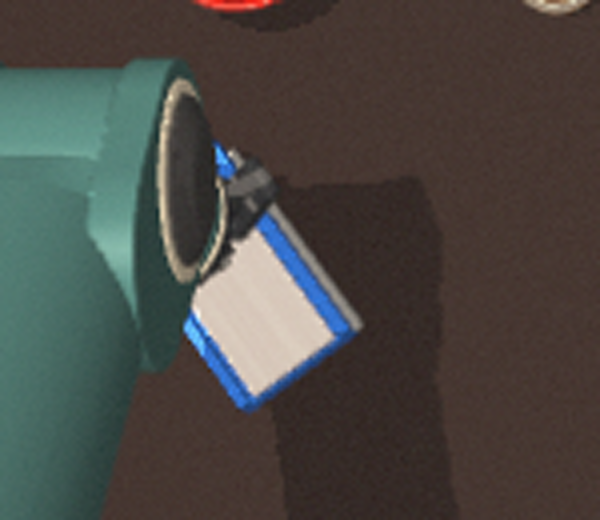

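The top zoom shows that the slab followed the fingers: its front edge is now at about (297,365), close to the open edge. Next I'll continue sliding with slightly more preload.

>>> step_arm --deltas '[[[0,0.05,0.037],0,0],[[0,0.15,0.03],0,0],[[0,0.35,0.015],0,0],[[0,0.55,0.001],0,0],[[0,0.75,-0.012],0,0],[[0,0.95,-0.026],0,0],[[0,1.15,-0.04],0,0],[[0,1.35,-0.055],0,0],[[0,1.45,-0.062],0,0],[[0,1.5,-0.065],0,0]]'

```text
time_s: 8.4
tool_pos: [0.5669, 0.1914, 0.0688]
orientation: [-2.823, 1.371, -0.004]
force: [1.6, 1.8, 5.2]
finger_gap: -0.0001
```

```bash
python3 - <<'E'
from h import *
go((.585,.206,.067),-52)
shot('top','t3')
im=cv2.imread(f'pics/t3.png');cv2.imwrite(f'pics/zt3.png',cv2.resize(im[130:260,110:260],None,fx=4,fy=4,interpolation=2))
E
```

```text
shift cm [-0.028 -2.33   0.194] turn 0.0033 | yaw -51.81 tilt z [ 0.0041  0.0021 -1.    ] pos [0.5669 0.1914 0.0688] F [1.59 1.84 5.17] gap -0.0001 t 8.4
```

View pics/zt3.png

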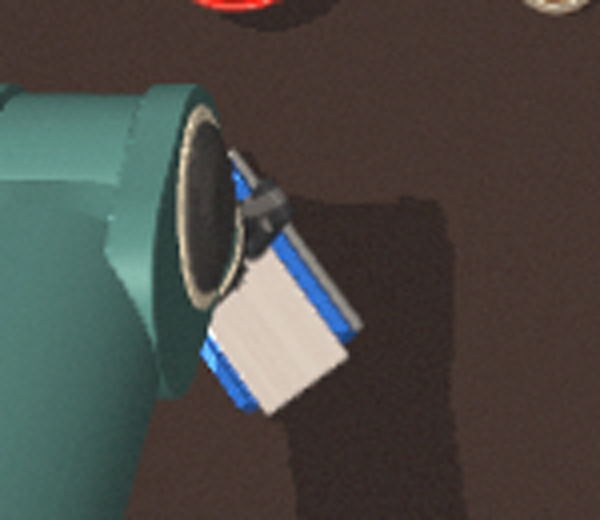

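The front edge, at about (310,385), now sticks out past the dock's open end.

>>> step_arm --deltas '[[[0,0.05,0.045],0,0],[[0,0.15,0.04],0,0],[[0,0.35,0.026],0,0],[[0,0.55,0.012],0,0],[[0,0.75,-0.002],0,0],[[0,0.95,-0.016],0,0],[[0,1.15,-0.03],0,0],[[0,1.35,-0.044],0,0],[[0,1.55,-0.058],0,0],[[0,1.6,-0.062],0,0]]'

```text
time_s: 9.28
tool_pos: [0.5548, 0.1816, 0.0699]
orientation: [-2.821, 1.371, -0.006]
force: [2.7, 1.1, 6.8]
finger_gap: -0.0004
```

```bash
python3 - <<'E'
from h import *
go((.585,.206,.067),-52)
im,d=shot('top','t4')
W=cloud('top',d);hsv=cv2.cvtColor(im,cv2.COLOR_RGB2HSV);s=hsv[...,1].astype(int);v=hsv[...,2].astype(int)
u=np.array([np.cos(np.radians(38)),np.sin(np.radians(38))])
rel=W[...,:2]-np.array([.570,.1935]);a=rel@u;b=rel@np.array([-u[1],u[0]])
m=(s<60)&(v>120)&(abs(b)<.05)&(a<0)&(a>-.15)&(W[...,2]>.055)
print(m.sum(),np.percentile(a[m],[0,1,5]),np.percentile(b[m],[1,99]))
im=cv2.imread(f'pics/t4.png');cv2.imwrite(f'pics/zt4.png',cv2.resize(im[130:260,110:260],None,fx=4,fy=4,interpolation=2))
E
```

```text
shift cm [-0.048 -3.882  0.312] turn 0.0032 | yaw -51.82 tilt z [ 0.0056  0.0027 -1.    ] pos [0.5548 0.1816 0.0699] F [2.7  1.1  6.85] gap -0.0004 t 9.28
877 [-0.10276189 -0.10214155 -0.09874877] [-0.0452643   0.02862125]
```

View pics/zt4.png

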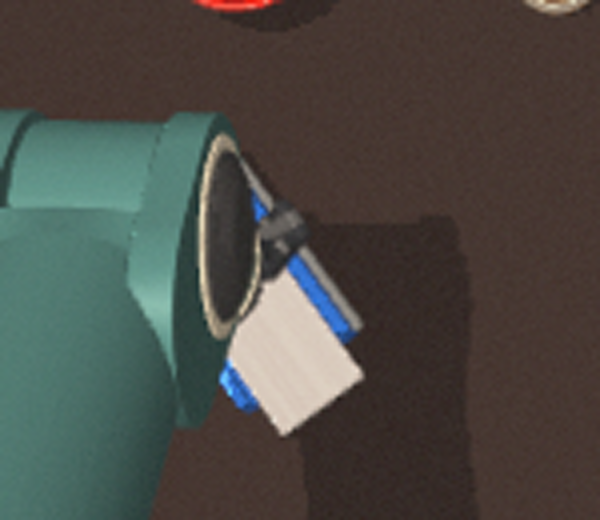

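The front is 102 mm from the dock's middle, so it overhangs by about 28 mm. I'll slide it another 17 mm.

>>> step_arm --deltas '[[[0,0.05,0.04],0,0],[[0,0.2,0.032],0,0],[[0,0.4,0.018],0,0],[[0,0.6,0.004],0,0],[[0,0.8,-0.01],0,0],[[0,1.0,-0.024],0,0],[[0,1.2,-0.038],0,0],[[0,1.4,-0.052],0,0],[[0,1.6,-0.066],0,0],[[0,1.75,-0.078],0,0]]'

```text
time_s: 10.17
tool_pos: [0.5417, 0.1711, 0.0711]
orientation: [-2.82, 1.37, -0.008]
force: [2.8, 2.0, 6.2]
finger_gap: -0.0002
```

>>> step_arm --deltas '[[[0,0,-0.03],0,0],[[0,0,-0.1],0,0],[[0,0,-0.5],0,0],[[0,0,-1.5],0,0],[[0,0,-2.5],0,0],[[0,0,-4],0,0],[[0,0,-5],0,0],[[0,0,-6],0,0],[[0,0,-7],0,0],[[0,0,-7],0,0]]'

```text
time_s: 11.0
tool_pos: [0.5419, 0.1711, 0.1431]
orientation: [-2.819, 1.369, -0.01]
force: [0.9, 1.5, 0.5]
finger_gap: 0.0001
```

```bash
python3 - <<'E'
from h import *
go((.585,.206,.067),-52)
for c in('top','scene'):
    im,d=shot(c,c+'5')
    W=cloud(c,d);hsv=cv2.cvtColor(im,cv2.COLOR_RGB2HSV);s=hsv[...,1].astype(int);v=hsv[...,2].astype(int)
    u=np.array([np.cos(np.radians(38)),np.sin(np.radians(38))])
    rel=W[...,:2]-np.array([.570,.1935]);a=rel@u;b=rel@np.array([-u[1],u[0]])
    m=(s<60)&(v>120)&(abs(b)<.05)&(a<.1)&(a>-.15)&(W[...,2]>.06)&(W[...,2]<.085)
    print(c,m.sum(),np.percentile(a[m],[0,1,5,99]),np.percentile(b[m],[1,99]),cv2.minAreaRect((W[m][:,:2]*1000).astype(np.float32)))
    f=m&(a<-.08);print('front part rect',cv2.minAreaRect((W[f][:,:2]*1000).astype(np.float32)),'b',b[f].min(),b[f].max(),'z',np.median(W[f][:,2]))
im=cv2.imread(f'pics/top5.png');cv2.imwrite(f'pics/zt5.png',cv2.resize(im[130:260,110:260],None,fx=4,fy=4,interpolation=2))
im=cv2.imread(f'pics/scene5.png');cv2.imwrite(f'pics/zs5.png',cv2.resize(im[60:220,260:420],None,fx=4,fy=4,interpolation=2))
E
```

```text
shift cm [-0.101 -5.468  7.669] turn 0.0033 | yaw -51.81 tilt z [ 0.0093  0.0045 -0.9999] pos [0.5419 0.1711 0.1431] F [0.91 1.53 0.46] gap 0.0001 t 11.0
top 941 [-0.11980041 -0.11900824 -0.11524578 -0.02646731] [-0.03030629  0.02881712] ((513.3270263671875, 149.85147094726562), (96.26951599121094, 62.369102478027344), 38.493682861328125)
front part rect ((491.6609191894531, 131.55758666992188), (39.42671203613281, 60.773956298828125), 38.759666442871094) b -0.030892207345556706 0.029782087649525397 z 0.07556092628076838
scene 634 [-0.12238314 -0.12120015 -0.11670573  0.00672409] [-0.03309772  0.03584475] ((525.9766845703125, 159.038330078125), (132.76800537109375, 76.56729125976562), 37.54771423339844)
front part rect ((491.4863586425781, 129.7279510498047), (42.21169662475586, 67.50102996826172), 37.13296890258789) b -0.035423866897580716 0.03197142153674596 z 0.07325783125627461
```

View pics/zt5.png

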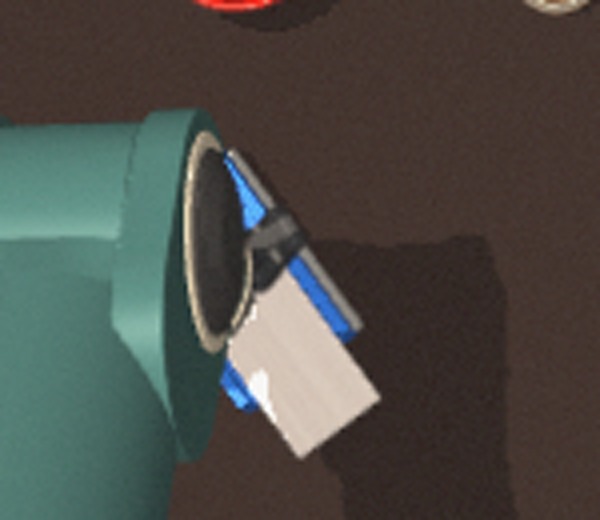

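View pics/zs5.png

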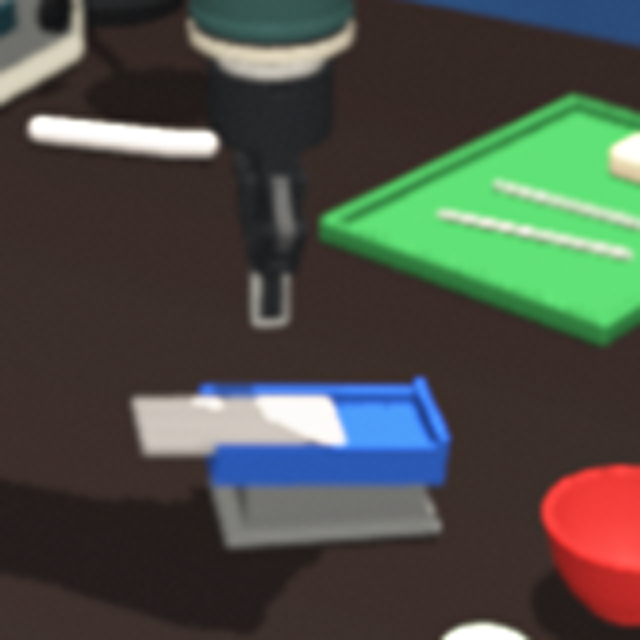

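The slab overhangs by about 45 mm, lies at rest on the dock, and the fingers are off it. Now I'll open the gripper and move above the overhang.

```bash
python3 -c "
from h import *
go((.4954,.1346,.143),-51.8)"
```

```text
shift cm [ 0.031  5.844 -0.225] turn 0.0 | yaw -51.8 tilt z [ 0.0076  0.0037 -1.    ] pos [0.5411 0.171  0.1412] F [ 0.2   0.73 -0.12] gap 0.0003 t 11.1
```

>>> step_arm --deltas '[[[0,0.6,-0.2],0,2],[[0,1.5,-0.2],0,5],[[0.01,2.5,-0.2],0,8.5],[[0.02,3.5,-0.2],0,8.5],[[0.03,4.5,-0.2],0,8.5],[[0.03,5.2,-0.2],0,8.5],[[0.03,5.84,-0.2],0,8.5],[[0.03,5.84,-0.2],0,8.5],[[0.03,5.84,-0.2],0,8.5],[[0.03,5.84,-0.2],0,8.5]]'

```text
time_s: 11.93
tool_pos: [0.4957, 0.135, 0.1429]
orientation: [-2.82, 1.369, -0.008]
force: [0.1, 0.1, 0.4]
finger_gap: 0.085
```

```bash
python3 - <<'E'
from h import *
for c in('top','scene'):
    im,d=shot(c,c+'6')
    if c=='top':
        W=cloud(c,d);hsv=cv2.cvtColor(im,cv2.COLOR_RGB2HSV);s=hsv[...,1].astype(int);v=hsv[...,2].astype(int)
        u=np.array([np.cos(np.radians(38)),np.sin(np.radians(38))])
        rel=W[...,:2]-np.array([.570,.1935]);a=rel@u;b=rel@np.array([-u[1],u[0]])
        m=(s<60)&(v>120)&(abs(b)<.05)&(a<.1)&(a>-.15)&(W[...,2]>.06)&(W[...,2]<.085)
        print(m.sum(),np.percentile(a[m],[0,1,5,99]),np.percentile(b[m],[1,99]))
im=cv2.imread(f'pics/top6.png');cv2.imwrite(f'pics/zt6.png',cv2.resize(im[130:260,110:260],None,fx=4,fy=4,interpolation=2))
im=cv2.imread(f'pics/scene6.png');cv2.imwrite(f'pics/zs6.png',cv2.resize(im[60:220,230:390],None,fx=4,fy=4,interpolation=2))
go((.4954,.1346,.0445),-51.8)
E
```

```text
184 [-0.11994835 -0.11966623 -0.11880948 -0.09226671] [-0.03068295  0.01855745]
shift cm [-0.018  0.126  9.825] turn 0.0003 | yaw -51.78 tilt z [ 0.0078  0.0037 -1.    ] pos [0.4957 0.1349 0.1428] F [ 0.35  0.22 -0.54] gap 0.0848 t 12.03
```

View pics/zt6.png

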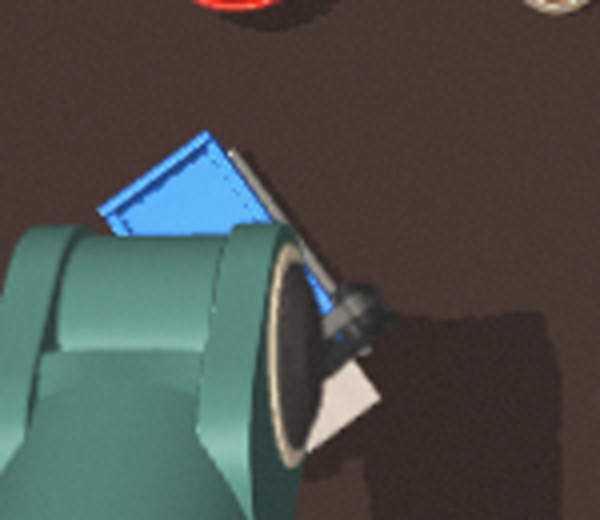

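View pics/zs6.png

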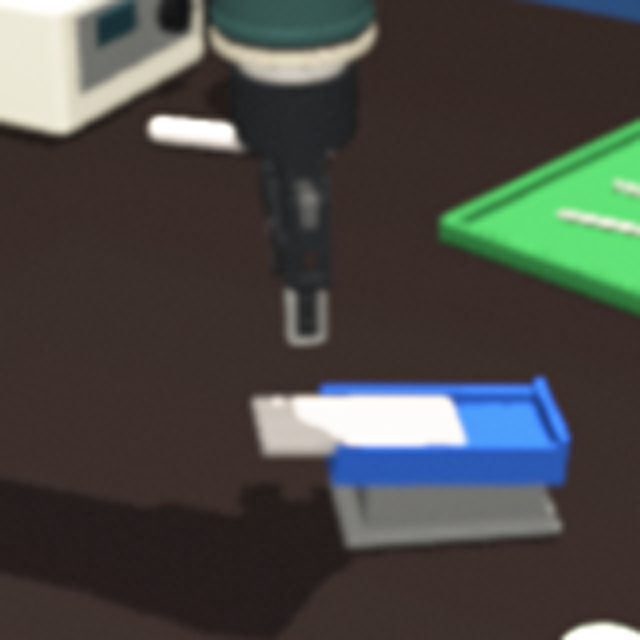

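The scene zoom shows the open fingers above the overhanging part, clear of the dock's edge. I'll descend in two parts.

>>> step_arm --deltas '[[[0,0.05,0.7],0,8.5],[[0,0.1,1.5],0,8.5],[[-0.02,0.12,2.3],0,8.5],[[-0.02,0.12,3.1],0,8.5],[[-0.02,0.12,3.9],0,8.5],[[-0.02,0.12,4.5],0,8.5],[[-0.02,0.12,5],0,8.5],[[-0.02,0.12,5.3],0,8.5],[[-0.02,0.12,5.5],0,8.5],[[-0.02,0.12,5.5],0,8.5]]'

```text
time_s: 12.87
tool_pos: [0.495, 0.1344, 0.0874]
orientation: [-2.82, 1.369, -0.008]
force: [0.4, 0.3, 0.1]
finger_gap: 0.0851
```

>>> step_arm --deltas '[[[0,0,0.3],0,8.5],[[0,0,0.8],0,8.5],[[0,0,1.4],0,8.5],[[0,0,2],0,8.5],[[0,0,2.6],0,8.5],[[0,0,3.2],0,8.5],[[0,0,3.7],0,8.5],[[0,0,4.1],0,8.5],[[0,0,4.3],0,8.5],[[0,0,4.3],0,8.5]]'

```text
time_s: 13.7
tool_pos: [0.4952, 0.1345, 0.044]
orientation: [-2.821, 1.369, -0.008]
force: [-0.8, -0.4, 0.0]
finger_gap: 0.0851
```

```bash
python3 - <<'E'
from h import *
for c in('scene','top'):
    shot(c,c+'7')
im=cv2.imread(f'pics/scene7.png');cv2.imwrite(f'pics/zs7.png',cv2.resize(im[60:220,230:390],None,fx=4,fy=4,interpolation=2))
go((.4954,.1346,.0445),-51.8)
E
```

```text
shift cm [-0.005  0.002  0.006] turn 0.0002 | yaw -51.79 tilt z [ 0.0076  0.0035 -1.    ] pos [0.4954 0.1346 0.0446] F [ 0.04 -1.01 -0.73] gap 0.0846 t 13.8
```

View pics/zs7.png

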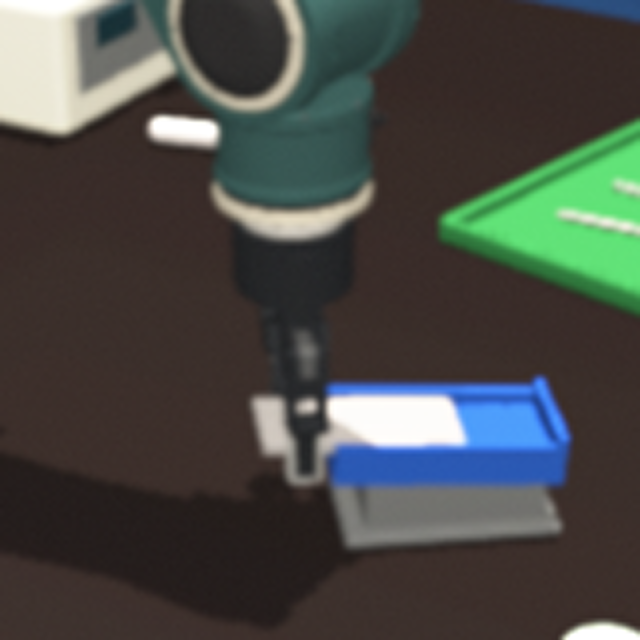

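The finger straddles the slab's overhang at (305,440), clear of the rail. I'll close gently first, then firm up.

>>> step_arm --deltas '[[[0,0,0],0,7.6],[[0,0,0],0,7.1],[[0,0,0],0,6.7],[[0,0,0],0,6.4],[[0,0,0],0,6.2],[[0,0,0],0,6.0],[[0,0,0],0,5.7],[[0,0,0],0,5.4],[[0,0,0],0,5],[[0,0,0],0,5]]' --squeeze 20

```text
time_s: 14.63
tool_pos: [0.4955, 0.1346, 0.0446]
orientation: [-2.82, 1.369, -0.008]
force: [-0.7, -0.4, 4.6]
finger_gap: 0.0597
```

>>> step_arm --deltas '[[[0,0,0],0,5],[[0,0,0],0,5],[[0,0,0],0,5],[[0,0,0],0,5],[[0,0,0],0,5],[[0,0,0],0,5],[[0,0,0],0,5],[[0,0,0],0,5],[[0,0,0],0,5],[[0,0,0],0,5]]' --squeeze 90

```text
time_s: 15.47
tool_pos: [0.4958, 0.1347, 0.0449]
orientation: [-2.82, 1.369, -0.009]
force: [-0.8, -0.2, 7.8]
finger_gap: 0.0581
```

```bash
python3 - <<'E'
from h import *
go((.4954,.1346,.0445),-51.8)
E
```

```text
shift cm [-0.017  0.039  0.042] turn 0.0002 | yaw -51.79 tilt z [ 0.0083  0.004  -1.    ] pos [0.4958 0.1347 0.0449] F [-0.83 -0.18  7.77] gap 0.0581 t 15.47
```

>>> step_arm --deltas '[[[0,0,-0.05],0,5],[[0,0,-0.15],0,5],[[0,0,-0.3],0,5],[[0,0,-0.6],0,5],[[0,0,-1],0,5],[[0,0,-1.5],0,5],[[0,0,-2],0,5],[[0,0,-2.5],0,5],[[0,0,-3],0,5],[[0,0,-3],0,5]]'

```text
time_s: 16.3
tool_pos: [0.496, 0.1348, 0.076]
orientation: [-2.819, 1.368, -0.01]
force: [-0.0, -0.8, -4.4]
finger_gap: 0.0584
```

```bash
python3 - <<'E'
from h import *
for c in('scene','top'):
    shot(c,c+'8')
im=cv2.imread(f'pics/scene8.png');cv2.imwrite(f'pics/zs8.png',cv2.resize(im[60:220,230:390],None,fx=4,fy=4,interpolation=2))
go((.4954,.1346,.0445),-51.8)
E
```

```text
shift cm [-0.008  0.053  3.063] turn 0.0004 | yaw -51.78 tilt z [ 0.0087  0.0043 -1.    ] pos [0.4956 0.1347 0.0751] F [-1.41  0.05 -4.91] gap 0.0585 t 16.4
```

View pics/zs8.png

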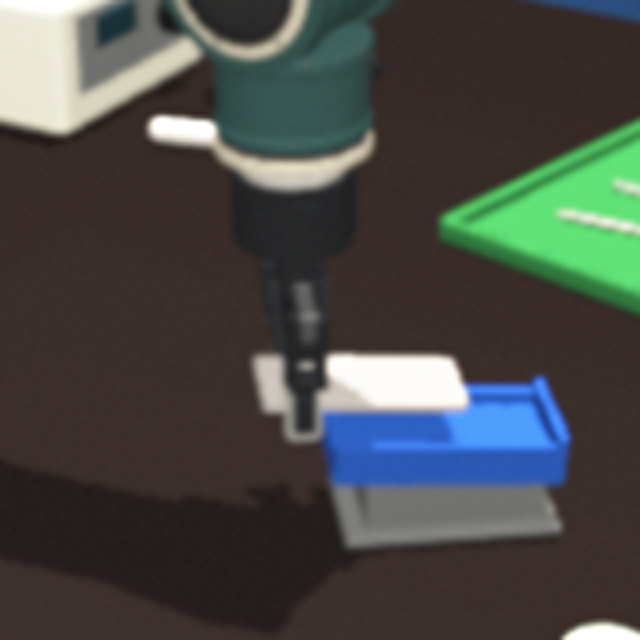

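The slab hangs level-ish from the fingers at (305,385), clear of the dock.

>>> step_arm --deltas '[[[0,0,-0.5],0,5],[[0,0,-1.2],0,5],[[0,0,-2],0,5],[[0,0,-2.8],0,5],[[0,0,-3.6],0,5],[[0,0,-4.4],0,5],[[0,0,-5],0,5],[[0,0,-5.4],0,5],[[0,0,-5.5],0,5],[[0,0,-5.5],0,5]]'

```text
time_s: 17.23
tool_pos: [0.4952, 0.1346, 0.1303]
orientation: [-2.819, 1.368, -0.01]
force: [-0.5, 0.9, -5.0]
finger_gap: 0.0582
```

```bash
python3 -c "
from h import *
go((.5443,-.2557,.13),-6.8)"
```

```text
shift cm [33.701 20.293 -0.097] turn -0.7849 | yaw -51.77 tilt z [ 0.009   0.0045 -0.9999] pos [0.4952 0.1346 0.1303] F [-0.54  0.93 -4.97] gap 0.0582 t 17.23
```

>>> step_arm --deltas '[[[0.4,0.2,0],0,5],[[1.4,0.8,0],-0.03,5],[[3,1.8,0],-0.07,5],[[5,3,0],-0.12,5],[[7.2,4.4,0],-0.17,5],[[9.4,5.7,0],-0.22,5],[[11.6,7,0],-0.27,5],[[13.6,8.2,0],-0.32,5],[[15.2,9.2,0],-0.36,5],[[16.2,9.8,0],-0.38,5]]'

```text
time_s: 18.07
tool_pos: [0.5181, -0.0562, 0.1294]
orientation: [-3.029, 0.812, -0.011]
force: [-0.0, -0.6, -5.1]
finger_gap: 0.0582
```

```bash
python3 -c "
from h import *
go((.5443,-.2557,.13),-6.8)"
```

```text
shift cm [12.24  15.968 -0.111] turn -0.4049 | yaw -30.0 tilt z [ 0.0086  0.0036 -1.    ] pos [ 0.5181 -0.0562  0.1294] F [-0.05 -0.56 -5.1 ] gap 0.0582 t 18.07
```

>>> step_arm --deltas '[[[1,1.4,0],-0.04,5],[[2.5,3.3,0],-0.09,5],[[4.2,5.4,0],-0.14,5],[[5.9,7.6,0],-0.2,5],[[7.6,9.8,0],-0.26,5],[[9.2,11.9,0],-0.31,5],[[10.6,13.8,0],-0.35,5],[[11.6,15.2,0],-0.385,5],[[12.1,15.8,0],-0.4,5],[[12.24,15.97,0],-0.405,5]]'

```text
time_s: 18.9
tool_pos: [0.5437, -0.2576, 0.1284]
orientation: [-3.132, 0.189, -0.012]
force: [0.2, 0.1, -5.2]
finger_gap: 0.0578
```

```bash
python3 - <<'E'
from h import *
np.set_printoptions(precision=4,suppress=True)
go((.5443,-.2557,.13),-6.8)
for c in('scene','top'):
    im,d=shot(c,c+'9')
    W=cloud(c,d);hsv=cv2.cvtColor(im,cv2.COLOR_RGB2HSV);s=hsv[...,1].astype(int);v=hsv[...,2].astype(int)
    m=(s<60)&(v>100)&(np.linalg.norm(W[...,:2]-[.549,-.216],axis=-1)<.09)&(W[...,2]>.13)&(W[...,2]<.18)
    n,lab,st,_=cv2.connectedComponentsWithStats(m.astype(np.uint8));
    m=lab==1+np.argmax(st[1:,4])
    P=W[m];print(c,m.sum(),cv2.minAreaRect((P[:,:2]*1000).astype(np.float32)))
    k=np.linalg.lstsq(np.c_[P[:,:2]-[.549,-.216],np.ones(len(P))],P[:,2],rcond=None)[0];print('plane',k)
    u=np.array([np.cos(np.radians(83.2)),np.sin(np.radians(83.2))])
    r=P[:,:2]-[.549,-.216];print('along',np.percentile(r@u,[0,1,99,100]),'across',np.percentile(r@[-u[1],u[0]],[0,1,99,100]))
im=cv2.imread(f'pics/scene9.png');cv2.imwrite(f'pics/zs9.png',cv2.resize(im[140:300,160:320],None,fx=4,fy=4,interpolation=2))
im=cv2.imread(f'pics/top9.png');cv2.imwrite(f'pics/zt9.png',cv2.resize(im[130:290,270:430],None,fx=4,fy=4,interpolation=2))
E
```

```text
shift cm [ 0.04  -0.196 -0.161] turn -0.0017 | yaw -6.9 tilt z [ 0.0079  0.0031 -1.    ] pos [ 0.5437 -0.2576  0.1284] F [ 0.19  0.09 -5.19] gap 0.0578 t 18.9
scene 458 ((538.209716796875, -267.70086669921875), (47.336753845214844, 76.89094543457031), 57.26240539550781)
plane [-0.0663 -0.0525  0.153 ]
along [-0.0695 -0.0682 -0.0227 -0.0176] across [-0.0377 -0.0358  0.0374  0.0438]
top 658 ((552.013427734375, -185.26806640625), (66.37548828125, 59.964630126953125), 82.71051025390625)
plane [-0.0035 -0.0945  0.1548]
along [-0.0026  0.0021  0.0634  0.0641] across [-0.0295 -0.0287  0.0298  0.0304]
```

View pics/zs9.png

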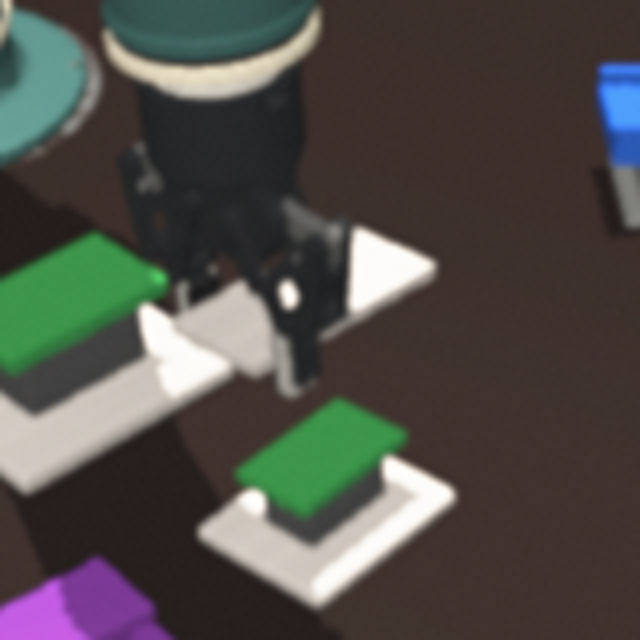

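View pics/zt9.png

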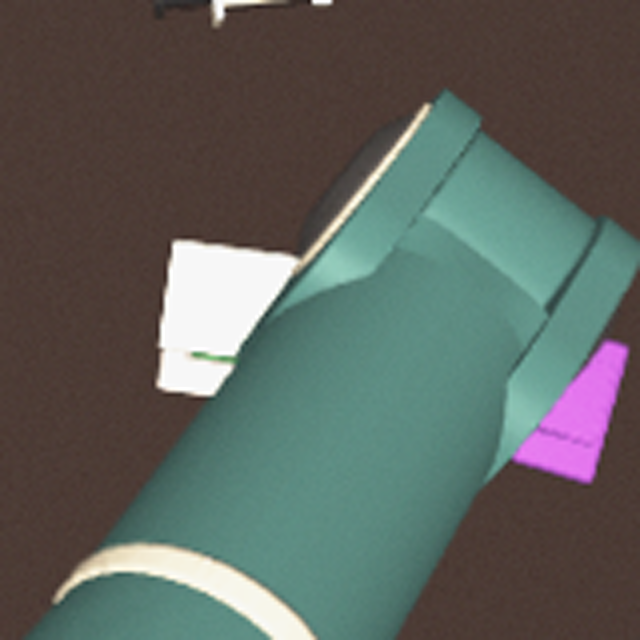

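The scene zoom shows the slab gripped above the small green stand (at (320,450)). The top view gives heading 82.7° against the stand's 83.2°, a far end at +64 mm (ideal 65), and that end sagging about 5°. I'll descend, then contact slowly.

>>> step_arm --deltas '[[[0.04,-0.1,0.5],0,5],[[0.04,-0.15,1.2],0,5],[[0.04,-0.18,2.2],0,5],[[0.04,-0.18,3.4],0,5],[[0.04,-0.18,4.6],0,5],[[0.04,-0.18,5.8],0,5],[[0.04,-0.18,6.8],0,5],[[0.04,-0.18,7.5],0,5],[[0.04,-0.18,7.9],0,5],[[0.04,-0.18,8],0,5]]'

```text
time_s: 19.83
tool_pos: [0.545, -0.2534, 0.0477]
orientation: [-3.131, 0.187, -0.011]
force: [-0.6, -0.6, -5.0]
finger_gap: 0.0584
```

```bash
python3 - <<'E'
from h import *
np.set_printoptions(precision=4,suppress=True)
for c in('top',):
    im,d=shot(c,c+'10')
    W=cloud(c,d);hsv=cv2.cvtColor(im,cv2.COLOR_RGB2HSV);s=hsv[...,1].astype(int);v=hsv[...,2].astype(int)
    m=(s<60)&(v>100)&(np.linalg.norm(W[...,:2]-[.549,-.216],axis=-1)<.09)&(W[...,2]>.05)&(W[...,2]<.1)
    n,lab,st,_=cv2.connectedComponentsWithStats(m.astype(np.uint8));
    m=lab==1+np.argmax(st[1:,4])
    P=W[m];print(c,m.sum(),cv2.minAreaRect((P[:,:2]*1000).astype(np.float32)))
    k=np.linalg.lstsq(np.c_[P[:,:2]-[.549,-.216],np.ones(len(P))],P[:,2],rcond=None)[0];print('plane',k)
    u=np.array([np.cos(np.radians(83.2)),np.sin(np.radians(83.2))])
    r=P[:,:2]-[.549,-.216];print('along',np.percentile(r@u,[0,1,99,100]),'across',np.percentile(r@[-u[1],u[0]],[0,1,99,100]))
shot('scene','scene10');im=cv2.imread(f'pics/scene10.png');cv2.imwrite(f'pics/zs10.png',cv2.resize(im[140:300,160:320],None,fx=4,fy=4,interpolation=2))
go((.5443,-.2557,.04),-6.8)
E
```

```text
top 531 ((553.4891967773438, -180.18429565429688), (62.6727180480957, 60.279232025146484), 82.37940216064453)
plane [-0.0029 -0.0797  0.0738]
along [0.0044 0.0072 0.0668 0.0673] across [-0.0307 -0.0296  0.0292  0.0299]
shift cm [-0.093  0.236  0.855] turn -0.0008 | yaw -6.85 tilt z [ 0.0081  0.0039 -1.    ] pos [ 0.5454 -0.2535  0.0486] F [ 0.25  0.64 -4.15] gap 0.0581 t 19.93
```

View pics/zs10.png

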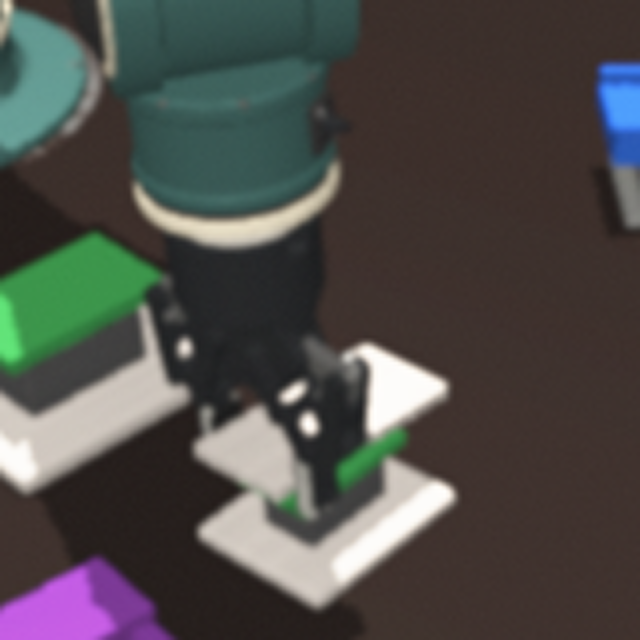

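>>> step_arm --deltas '[[[-0.03,0.06,0.2],0,5],[[-0.05,0.14,0.4],0,5],[[-0.06,0.2,0.6],0,5],[[-0.06,0.22,0.8],0,5],[[-0.06,0.22,0.9],0,5],[[-0.06,0.22,0.95],0,5],[[-0.06,0.22,0.98],0,5],[[-0.06,0.22,1],0,5],[[-0.06,0.22,1],0,5],[[-0.06,0.22,1],0,5]]'

```text
time_s: 20.77
tool_pos: [0.5447, -0.2556, 0.0386]
orientation: [-3.132, 0.187, -0.013]
force: [0.4, 0.5, -5.8]
finger_gap: 0.0583
```

>>> step_arm --deltas '[[[0,0,0.02],0,5],[[0,0,0.04],0,5],[[0,0,0.06],0,5],[[0,0,0.08],0,5],[[0,0,0.1],0,5],[[0,0,0.12],0,5],[[0,0,0.14],0,5],[[0,0,0.16],0,5],[[0,0,0.16],0,5],[[0,0,0.16],0,5]]'

```text
time_s: 21.6
tool_pos: [0.5447, -0.2556, 0.037]
orientation: [-3.132, 0.187, -0.012]
force: [0.3, -0.0, -5.0]
finger_gap: 0.058
```

>>> step_arm --deltas '[[[0,0,0.02],0,5],[[0,0,0.04],0,5],[[0,0,0.06],0,5],[[0,0,0.08],0,5],[[0,0,0.1],0,5],[[0,0,0.12],0,5],[[0,0,0.12],0,5],[[0,0,0.12],0,5],[[0,0,0.12],0,5],[[0,0,0.12],0,5]]'

```text
time_s: 22.43
tool_pos: [0.5447, -0.2556, 0.0358]
orientation: [-3.132, 0.187, -0.012]
force: [0.2, -0.4, -4.8]
finger_gap: 0.058
```

>>> step_arm --deltas '[[[0,0,0.02],0,5],[[0,0,0.04],0,5],[[0,0,0.06],0,5],[[0,0,0.08],0,5],[[0,0,0.1],0,5],[[0,0,0.12],0,5],[[0,0,0.12],0,5],[[0,0,0.12],0,5],[[0,0,0.12],0,5],[[0,0,0.12],0,5]]'

```text
time_s: 23.27
tool_pos: [0.5448, -0.2555, 0.0346]
orientation: [-3.132, 0.187, -0.013]
force: [-0.0, 0.4, -2.8]
finger_gap: 0.0584
```

First contact shows as reduced load. I'll continue in sub-millimetre steps with less squeeze, so that the slab can level itself.

>>> step_arm --deltas '[[[0,0,0.01],0,5],[[0,0,0.02],0,5],[[0,0,0.03],0,5],[[0,0,0.04],0,5],[[0,0,0.05],0,5],[[0,0,0.06],0,5],[[0,0,0.06],0,5],[[0,0,0.06],0,5],[[0,0,0.06],0,5],[[0,0,0.06],0,5]]' --squeeze 60

```text
time_s: 24.1
tool_pos: [0.5448, -0.2556, 0.0341]
orientation: [-3.132, 0.187, -0.013]
force: [0.1, -0.7, -1.7]
finger_gap: 0.0584
```

>>> step_arm --deltas '[[[0,0,0.02],0,5],[[0,0,0.03],0,5],[[0,0,0.04],0,5],[[0,0,0.05],0,5],[[0,0,0.06],0,5],[[0,0,0.07],0,5],[[0,0,0.08],0,5],[[0,0,0.09],0,5],[[0,0,0.1],0,5],[[0,0,0.1],0,5]]' --squeeze 40

```text
time_s: 24.93
tool_pos: [0.5448, -0.2556, 0.0331]
orientation: [-3.132, 0.187, -0.013]
force: [-0.2, -0.8, -0.6]
finger_gap: 0.058
```

>>> step_arm --deltas '[[[0,0,0.02],0,5],[[0,0,0.04],0,5],[[0,0,0.06],0,5],[[0,0,0.08],0,5],[[0,0,0.1],0,5],[[0,0,0.12],0,5],[[0,0,0.14],0,5],[[0,0,0.15],0,5],[[0,0,0.15],0,5],[[0,0,0.15],0,5]]'

```text
time_s: 25.77
tool_pos: [0.5449, -0.2557, 0.0316]
orientation: [-3.132, 0.187, -0.013]
force: [-1.3, -1.6, 3.7]
finger_gap: 0.0581
```

>>> step_arm --deltas '[[[0,0,0.02],0,5],[[0,0,0.04],0,5],[[0,0,0.06],0,5],[[0,0,0.08],0,5],[[0,0,0.1],0,5],[[0,0,0.12],0,5],[[0,0,0.12],0,5],[[0,0,0.12],0,5],[[0,0,0.12],0,5],[[0,0,0.12],0,5]]'

```text
time_s: 26.6
tool_pos: [0.545, -0.2556, 0.0305]
orientation: [-3.132, 0.187, -0.013]
force: [1.0, -1.6, 1.6]
finger_gap: 0.0581
```

```bash
cat > m.py <<'E'
from h import *
import sys
np.set_printoptions(precision=4,suppress=True)
t=sys.argv[1]
im,d=shot('top','top'+t)
W=cloud('top',d);hsv=cv2.cvtColor(im,cv2.COLOR_RGB2HSV);s=hsv[...,1].astype(int);v=hsv[...,2].astype(int)
m=(s<60)&(v>100)&(np.linalg.norm(W[...,:2]-[.549,-.216],axis=-1)<.09)&(W[...,2]>.045)&(W[...,2]<.1)
n,lab,st,_=cv2.connectedComponentsWithStats(m.astype(np.uint8));
m=lab==1+np.argmax(st[1:,4])
P=W[m];print(m.sum(),cv2.minAreaRect((P[:,:2]*1000).astype(np.float32)))
k=np.linalg.lstsq(np.c_[P[:,:2]-[.549,-.216],np.ones(len(P))],P[:,2],rcond=None)[0];print('plane',k)
u=np.array([np.cos(np.radians(83.2)),np.sin(np.radians(83.2))])
r=P[:,:2]-[.549,-.216];print('along',np.percentile(r@u,[0,1,99,100]),'across',np.percentile(r@[-u[1],u[0]],[0,1,99,100]))
shot('scene','scene'+t);im=cv2.imread(f'pics/scene{t}.png');cv2.imwrite(f'pics/zs{t}.png',cv2.resize(im[140:300,160:320],None,fx=4,fy=4,interpolation=2))
im=cv2.imread(f'pics/top{t}.png');cv2.imwrite(f'pics/zt{t}.png',cv2.resize(im[130:290,270:430],None,fx=4,fy=4,interpolation=2))
go((.5443,-.2557,.04),-6.8)
E
python3 m.py 11
```

```text
516 ((552.902099609375, -183.13720703125), (64.39519500732422, 60.19938659667969), 83.38082122802734)
plane [ 0.0032 -0.021   0.0592]
along [0.001  0.0044 0.065  0.0653] across [-0.0301 -0.0297  0.0291  0.0302]
shift cm [-0.059  0.005 -0.953] turn -0.0009 | yaw -6.85 tilt z [ 0.0087  0.0037 -1.    ] pos [ 0.545  -0.2557  0.0305] F [ 1.28 -1.85  2.89] gap 0.0579 t 26.7
```

View pics/zs11.png

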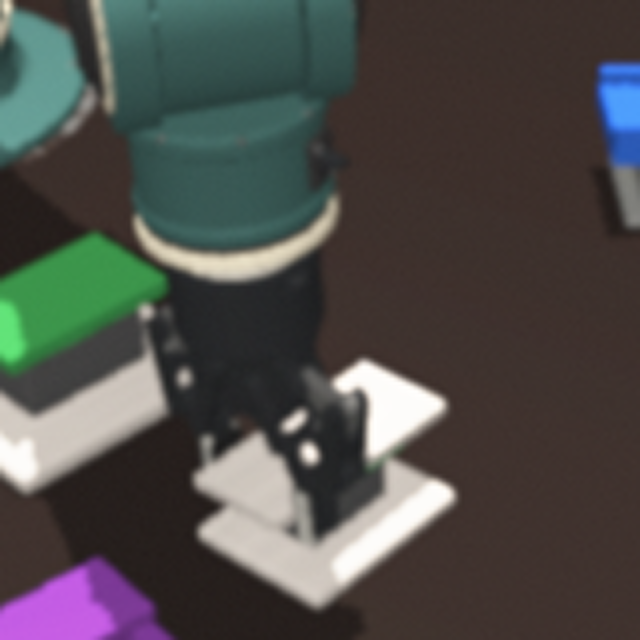

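The slab is almost flat (slope 0.02), its far end is at +65 mm and it is centred across.

>>> step_arm --deltas '[[[0,0,0.02],0,5],[[0,0,0.03],0,5],[[0,0,0.04],0,5],[[0,0,0.05],0,5],[[0,0,0.06],0,5],[[0,0,0.07],0,5],[[0,0,0.08],0,5],[[0,0,0.09],0,5],[[0,0,0.1],0,5],[[0,0,0.1],0,5]]' --squeeze 30

```text
time_s: 27.53
tool_pos: [0.545, -0.2557, 0.0295]
orientation: [-3.132, 0.188, -0.013]
force: [0.2, -1.9, 3.5]
finger_gap: 0.0581
```

```bash
python3 m.py 12
```

```text
514 ((553.3146362304688, -182.37277221679688), (62.47024917602539, 60.319217681884766), 83.25044250488281)
plane [ 0.0077 -0.0195  0.0591]
along [0.0027 0.0052 0.0648 0.0652] across [-0.0304 -0.0297  0.0295  0.0299]
shift cm [-0.058  0.003 -1.051] turn -0.001 | yaw -6.85 tilt z [ 0.0087  0.0037 -1.    ] pos [ 0.545  -0.2557  0.0295] F [-0.63 -2.51  5.12] gap 0.0584 t 27.63
```

>>> step_arm --deltas '[[[0,0,0.01],0,5],[[0,0,0.015],0,5],[[0,0,0.02],0,5],[[0,0,0.025],0,5],[[0,0,0.03],0,5],[[0,0,0.035],0,5],[[0,0,0.04],0,5],[[0,0,0.045],0,5],[[0,0,0.05],0,5],[[0,0,0.05],0,5]]' --squeeze 20

```text
time_s: 28.47
tool_pos: [0.5449, -0.2556, 0.029]
orientation: [-3.132, 0.187, -0.013]
force: [0.0, -0.5, 2.3]
finger_gap: 0.0582
```

>>> step_arm --deltas '[[[0,0,0.01],0,5],[[0,0,0.02],0,5],[[0,0,0.025],0,5],[[0,0,0.03],0,5],[[0,0,0.035],0,5],[[0,0,0.04],0,5],[[0,0,0.045],0,5],[[0,0,0.05],0,5],[[0,0,0.05],0,5],[[0,0,0.05],0,5]]'

```text
time_s: 29.3
tool_pos: [0.5449, -0.2557, 0.0285]
orientation: [-3.132, 0.188, -0.013]
force: [0.2, -0.9, 5.3]
finger_gap: 0.0581
```

```bash
python3 m.py 13
```

```text
511 ((553.145263671875, -182.18240356445312), (62.684993743896484, 59.99369812011719), 83.21855926513672)
plane [0.0199 0.0097 0.0579]
along [0.0027 0.0048 0.0649 0.0654] across [-0.0301 -0.0294  0.0296  0.0299]
shift cm [-0.057  0.006 -1.144] turn -0.001 | yaw -6.85 tilt z [ 0.0086  0.0038 -1.    ] pos [ 0.545  -0.2557  0.0286] F [-1.16 -0.26  4.72] gap 0.0581 t 29.4
```

The slab's top is now flat at 57.9 mm, where 58 is expected. Releasing.

>>> step_arm --deltas '[[[0,0,0],0,5.9],[[0,0,0],0,6.1],[[0,0,0],0,6.4],[[0,0,0],0,6.8],[[0,0,0],0,7.3],[[0,0,0],0,7.8],[[0,0,0],0,8.2],[[0,0,0],0,8.5],[[0,0,0],0,8.5],[[0,0,0],0,8.5]]'

```text
time_s: 30.23
tool_pos: [0.545, -0.2557, 0.0286]
orientation: [-3.132, 0.187, -0.013]
force: [-0.2, 0.6, 0.2]
finger_gap: 0.0846
```

```bash
python3 m.py 14
```

```text
511 ((553.1101684570312, -182.12289428710938), (62.54477310180664, 60.32878112792969), 82.73908996582031)
plane [0.0134 0.0111 0.0579]
along [0.0027 0.0052 0.0649 0.0654] across [-0.0304 -0.0294  0.0293  0.03  ]
shift cm [-0.057  0.01  -1.146] turn -0.0009 | yaw -6.85 tilt z [ 0.0086  0.0038 -1.    ] pos [ 0.545  -0.2556  0.0285] F [-1.19  0.24  0.64] gap 0.0847 t 30.33
```

View pics/zs14.png

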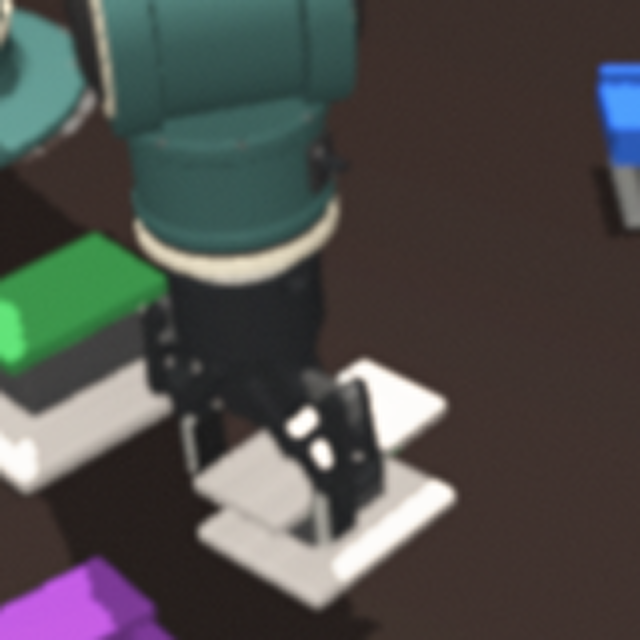

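The slab lies flat on the small stand and the fingers are open on both sides of it. Now I'll retreat straight up, staying centred.

>>> step_arm --deltas '[[[0,0,-0.5],0,8.5],[[0,0,-1.2],0,8.5],[[0,0,-2.2],0,8.5],[[0,0,-3.4],0,8.5],[[0,0,-5],0,8.5],[[0,0,-7],0,8.5],[[0,0,-9],0,8.5],[[0,0,-11],0,8.5],[[0,0,-13],0,8.5],[[0,0,-14],0,8.5]]'

```text
time_s: 31.17
tool_pos: [0.5444, -0.2567, 0.1721]
orientation: [-3.132, 0.188, -0.018]
force: [0.9, 0.2, 1.0]
finger_gap: 0.0851
```

>>> step_arm --deltas '[[[0,3,-2],0,8.5],[[0,6,-4],0,8.5],[[0,9,-5],0,8.5],[[0,12,-5],0,8.5],[[0,14,-5],0,8.5],[[0,15,-5],0,8.5],[[0,15,-5],0,8.5],[[0,15,-5],0,8.5],[[0,15,-5],0,8.5],[[0,15,-5],0,8.5]]'

```text
time_s: 32.0
tool_pos: [0.5266, -0.4043, 0.2215]
orientation: [-3.132, 0.185, -0.019]
force: [-0.5, 0.5, 0.3]
finger_gap: 0.0848
```

```bash
python3 m.py 15; python3 -c "
from h import *
for n in('jar','bowl','syringe'): print(n,[(np.round(w('top',b['at']),3),b['score']) for b in manip.boxes_of(n,'top')][:2])"
```

```text
1314 ((548.7874755859375, -214.84092712402344), (128.36810302734375, 60.27720642089844), 82.81733703613281)
plane [ 0.0011 -0.001   0.0585]
along [-0.0632 -0.0613  0.0642  0.0652] across [-0.03   -0.0291  0.0299  0.0307]
shift cm [ -0.199 -14.923  18.222] turn 0.0002 | yaw -6.79 tilt z [ 0.0122  0.0031 -0.9999] pos [ 0.5264 -0.4047  0.2215] F [-0.18  0.85 -0.3 ] gap 0.0851 t 32.1
jar [(array([0.765, 0.001, 0.077]), 0.8), (array([0.569, 0.2  , 0.061]), 0.32)]
bowl [(array([0.796, 0.206, 0.026]), 0.6)]
syringe [(array([ 0.763, -0.214,  0.024]), 0.71)]
```

View pics/zs15.png

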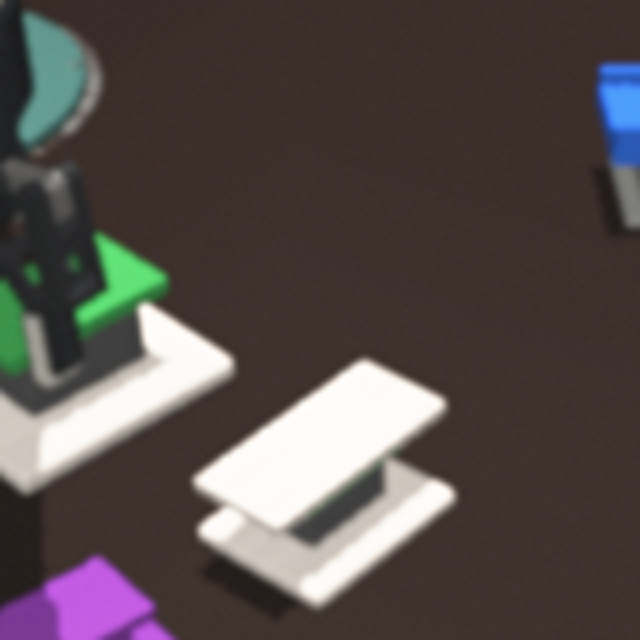

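View pics/zt15.png

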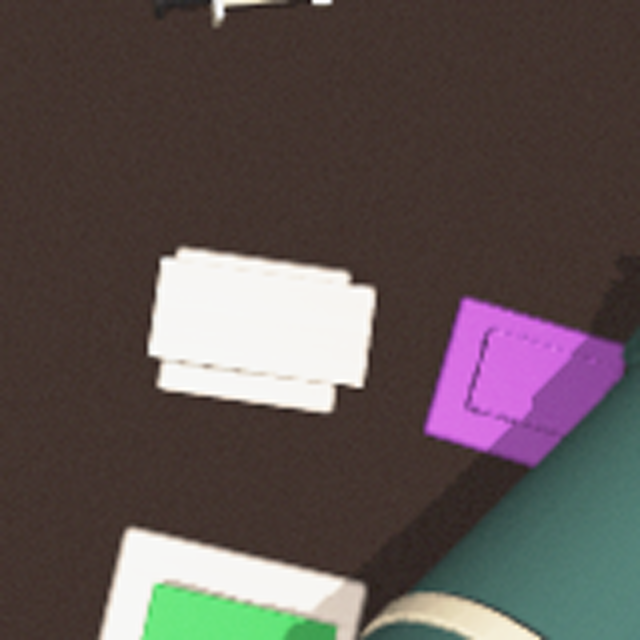

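Both views show the slab lying flat and centred on the small stand ((262,325) in the top zoom), with the gripper well away. It is within about 1 mm and 0.5°, so I'm handing in.

```bash
python3 -c "
from plant import manip
print(manip.close_job())"
```

```text
the job is handed in; nothing more can be done
None
```

The slab is lying flat and centred on the green top of the smaller green stand, and I have handed the job in; no verdict is reported.

- **Slide:** I pressed on the slab with about 5–7 N and slid it out until it overhung the dock's open end by about 45 mm. Then I took the fingers off.
- **Lift and placing:** I pinched the overhanging end by its long sides and lifted it clear. Its far end sagged about 5° in the grip, so I lowered it slowly until it levelled on the stand. The most I read pressing on the stand was about 10 N, and then I let go.
- **Last check:** The slab's middle is about 1 mm from the stand's centre and its heading is within 0.5° of the stand's. Its tilt is about 0.001 rad, and its top is at 58.5 mm where 58 is expected. The jar, bowl and syringe are within 5 mm of where they started, which is about the network's own error. No check failed.
- **Not seen directly:** Forces are from the wrist readings at the end of each move, so short peaks in between were not measured.

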